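# Seat a keyed hub on its spindle and fit the post collar

### The arm

A 7-joint arm with a two-finger parallel gripper is mounted at the origin on a cart in front of the work surface, level with it; the furniture and walls round the work are solid. World frame = base frame: x ahead of the robot, y to its left, z up, the work surface at z = 0. Lengths are in mm, angles in rad, forces in N, time in s.
With the tool pointing down it reaches from about 400 to 875 mm from the base axis. Payload 4.4 kg.
Tool frame: the origin (TCP) lies at the very end of the fingers, on their centre line; the grasp point (between the pads) lies 19 mm behind it; y points along the fingers, x is the direction in which the jaws open and shut, and the axes are right-handed (so a half turn about y gives the same grasp; the last joint's range is limited). The gripper opens to 85 mm and grips with 20 to 120 N. Pads are 22 mm wide; open, the fingers measure 114 mm over their backs; the gripper's body (76 mm by 85 mm) begins 54 mm behind the grasp point. The pads swing forward as they close: fully open they stand 13 mm farther back than shut.
Start: joints at [-1.371, 0.628, 0.038, 1.517, -0.027, 0.996, -0.02], TCP at [170.718, 627.195, 231.313] pointing down, gripper open.
Joint ranges: [-3.06, 3.06], [-0.37, 2.12], [-1.25, 1.32], [0.18, 2.47], [-1.1, 4.24], [0.23, 1.98], [-2.94, 2.94]. Speed limits (rad/s): [2.57, 2.57, 3.14, 3.14, 3.14, 3.14, 3.14].

### API

Orientations are given as [roll, pitch, yaw] about the fixed x, y, z axes, in that order (R = Rz(yaw) Ry(pitch) Rx(roll)).
In Python, from cell import readout, eyes, finish_job gives the robot as it stands. The module is installed in compiled form; this text tells all that it offers.
- The arm moves only by the tool apply_moves, never from a script. Its argument "commands" is a list that holds one entry, the list of rows, each a list of 6 numbers: the shift along the tool's x, y, z in units of 0.04 m (1.0 is 0.04 m), then the turn, a rotation vector about the tool's x, y, z in units of 5 degrees (1.0 is 5 degrees). A call has 1 to 8 rows; each row shifts and turns the pose as measured when the row begins, along the tool's axes as they then stand; what a row does not reach is not made up. A row lasts 1/12 s, in which the tool goes at most 41.7 mm and 7.16 degrees, less where a joint would pass 70% of its speed; a pose out of reach is approached as far as the arm can. A call with a number of a shift or a turn outside -1 to 1 is refused whole. A call with a gripper value outside its range is refused whole. "claw" is the finger opening in mm, from 0 to 85.4, set as the call begins (left out, the last holds). The fingers move at their own pace and stop on an object; the grip force is fixed at half the most. Time passes only in rows, so rows that do not move let the fingers close. It gives the time, the measured TCP pose, the force and the opening at its end, in the units of the state.
- readout.read_state(): the state, without advancing time (a new reading comes with each control period).
- eyes.get_image(name): name is "scene" or "top"; returns a dict with "image" (480x640x3 uint8, red, green, blue), "mtx" (3x3 intrinsics, pixels), "rvec" (rotation vector, rad) and "tvec" (3), from world to camera coordinates, as OpenCV has them. Camera axes: x right, y down, z forward; pixel columns grow to the right and rows downward; lengths in mm; the calibration is good to about 2 mm. A picture is of the moment at which its call begins. There is no depth.
- finish_job(): hands the job in, once; it reports no verdict.
The state is a dict: "clock": time; "qpos": joint angles; "qd": joint speeds; "tau": joint torques, N m; "eef_pos": TCP position; "tool_rot": TCP orientation; "force": force on the tool from outside, world axes, zero at the start; "torque": the same for the moment, N m; "width": finger opening in mm.
Only numpy, scipy, OpenCV 4.12 (cv2) and the standard library are available. Lean on these libraries where they do the work, as an engineer would, in place of code of your own. Each camera call takes 0.05 s, during which the arm holds its last target. There are 200 camera calls.

### The job

The keyed hub is sitting high on its spindle because its inner tab rests on the shoulder. Turn it until the tab drops into the keyway and the hub is fully home on the foot, then slip the small thick-walled post collar over the spindle's neck so that it lies flat on the hub. Leave the sensor head and the lens cap where they are.

Things in the scene. Friction and masses are not known exactly. Their poses are not given: they have to be found in the camera images.
- spindle: fixed bare-metal spindle. Origin: centre of its underside, on the work surface; z up its axis, x towards its keyway. Foot: disc 60 mm across, 10 mm high, with a tongue (20 wide, 8 high, one screw head, top at 12 mm) reaching 55 mm from the axis along +x, straight below the keyway. Shoulder: 19 mm diameter, flat top at 52 mm. Neck: 9.4 mm diameter up to 72 mm, then tapered to 4.4 mm at its tip, 80 mm up
- keyway (a point): upper mouth of the keyway, 7.5 mm from the spindle's axis, level with the shoulder's top (52 mm up); x points outward. The keyway is a straight slot 8 mm wide, 14 mm deep downward, open at the top, on the tongue's side of the shoulder. The hub's tab enters it when hub x and spindle x agree within some 7 degrees
- hub: loose dark steel sleeve on the spindle: 36 mm outside diameter, 44 mm tall, about 0.15 kg, bore 20.8 mm. Origin: centre of its underside; z up the bore, x towards tab and lug. Inner tab: 5 mm wide, reaches in to 6 mm from the axis, fills the top 14 mm of the bore. Outer lug straight below the tab: 8 mm wide, 10 mm high at the hub's lower edge, reaches 30 mm from the axis
- hub_centre (a point): hub's centre, half-way up its axis; axes as the hub's. At the start the tab stands on the shoulder: centre 44 mm above the work surface, hub leaning up to 4 degrees, turned at least 45 degrees away from the keyway. It turns freely either way; when in line and let go it drops 12 mm by its own weight: centre 32 mm, underside 10 mm, top 54 mm above the work surface
- collar: the post collar (see collar_centre); origin at the centre of its underside, z up
- collar_centre (a point): centre, half-way up, of the loose black post collar: thick-walled ring, 28 mm outside diameter, 12 mm high, bore 11.8 mm, 0.04 kg, lying flat on the work surface right of the spindle (a fixed motor stage 214 mm tall stands 0.1 to 0.2 m farther right: keep clear). It fits over the neck but not over the shoulder; lying on the seated hub its centre is 60 mm above the work surface
- sensor_centre (a point): bystander: centre of the black sensor head, round disc 40 mm in diameter, 14 mm high, with a shallow bright window in the middle of its top, lying flat
- cap_centre (a point): bystander: centre of the black lens cap, closed disc 34 mm in diameter, 10 mm high, lying flat
Mind the look-alikes: they are no part of the job. There is more than one size of the hub; the job needs the middle-sized.

How it is judged (in metres and radians):
On the way, in this order (a step that is already met when the one before it is completed fails the run):
1. the hub has dropped home on the spindle, its tab in the keyway (z of hub_centre in the frame of spindle between 0.029 and 0.0345 m and horizontal distance between hub_centre and spindle below 0.004 m and angle between hub_centre's own z axis and vertical below 0.1 rad), for 0.2 s.
2. the collar is on the neck, flat on the hub (all of step 1 and z of collar_centre in the frame of spindle between 0.057 and 0.0635 m and horizontal distance between collar_centre and spindle below 0.004 m and angle between collar_centre's own z axis and vertical below 0.12 rad), for 0.2 s.
At the end, for the whole second after the job is handed in: the hub is home on the spindle (centre 29 to 34.5 mm above the work surface, within 4 mm of the spindle's axis, upright within 0.1 rad), the collar is on the neck and flat on the hub (centre 57 to 63.5 mm up, within 4 mm of the axis, tilt under 0.12 rad), both at rest (all of step 2 and linear speed of each of hub, collar below 0.02 m/s); the robot touches nothing.
It fails at once if the sensor head is pushed more than 20 mm away (distance of sensor_centre from where it was at the start of the episode above 0.02 m).
It fails at once if the lens cap is pushed more than 20 mm away (distance of cap_centre from where it was at the start of the episode above 0.02 m).
It also fails if it takes over 72 s, if anything falls off the work surface, if the arm or the gripper's body presses on something with over 40 N, if the wrist force passes 120 N, or if a joint passes its speed limit or range.

## Working session

There is one attempt and no reset: what is moved stays moved. The work goes in short steps, Python scripts to look and compute and a tool call to move; the robot and the scene stay as the last step left them, time stands still between calls to the robot, and variables do not carry over. Pictures are saved under pics/ and viewed, about 8 in all and at most 12, crops included, and the job is handed in when it is done.

Besides the shell and the picture viewer there is one more tool, called after "Request:" as name(argument=value, ...), one argument or row to a line, values as JSON. apply_moves: Moves the arm, as the interface text tells. Shifts and turns lie within -1 to 1; 1 stands for 0.04 m of shift or 5 degrees of turn. Its arguments: {"type":"object","properties":{"commands":{"type":"array"},"claw":{"type":"number"}},"required":["commands"]}

```bash
mkdir -p pics
cat > h.py <<'E'
import numpy as np, cv2
from cell import readout, eyes
def grab(n):
    d=eyes.get_image(n); return d
def save(d,f,crop=None,s=1):
    im=d["image"][:,:,::-1]
    if crop: u0,v0,u1,v1=crop; im=im[v0:v1,u0:u1]
    im=cv2.resize(im,None,fx=s,fy=s,interpolation=cv2.INTER_CUBIC); cv2.imwrite("pics/"+f,im)
def cam(d):
    R=cv2.Rodrigues(np.array(d["rvec"],float))[0]; return R,np.array(d["tvec"],float).ravel(),np.array(d["mtx"],float)
def pos(d,u,v,z):
    R,t,K=cam(d); r=R.T@np.linalg.solve(K,[u,v,1.]); c=-R.T@t; return c+r*(z-c[2])/r[2]
def proj(d,p):
    return cv2.projectPoints(np.array(p,float).reshape(-1,3),np.array(d["rvec"],float),np.array(d["tvec"],float),np.array(d["mtx"],float),None)[0].reshape(-1,2)
E
python3 - <<'E'
from h import *
for n in("scene","top"):
    d=grab(n); save(d,n+"0.png",s=1.25); R,t,K=cam(d); print(n,-R.T@t,R[2],K[0,0])
print(readout.read_state())
E
```

```text
scene [ -52.87447281 -311.35532161  652.11633976] [ 0.62280917  0.45210806 -0.63851941] 583.542809672783
top [ 392.92412657  124.66554911 1060.28729359] [ 0.11918886  0.00352014 -0.99286536] 605.7986516437287
{'clock': 0.1, 'qpos': array([-1.37080992,  0.6292532 ,  0.03845996,  1.51828263, -0.02700821,
        0.99628689, -0.01999482]), 'qd': array([ 0.00026094, -0.00239545,  0.0002265 , -0.00273121, -0.00028623,
       -0.00207943, -0.00212832]), 'tau': array([ 4.21541015e-03, -5.64530504e+01,  1.23128682e+00, -1.93970400e+01,
        1.14347582e-02,  5.46059120e-03, -2.40861436e-05]), 'eef_pos': array([170.56327896, 626.63831188, 230.47691902]), 'tool_rot': array([-1.57081586,  0.00171161,  1.30499798]), 'force': array([ 0.16350051,  0.78799551, -0.67451664]), 'torque': array([-0.04419324, -0.0176902 , -0.04583906]), 'width': 85.27419597712135}
```

View pics/scene0.png

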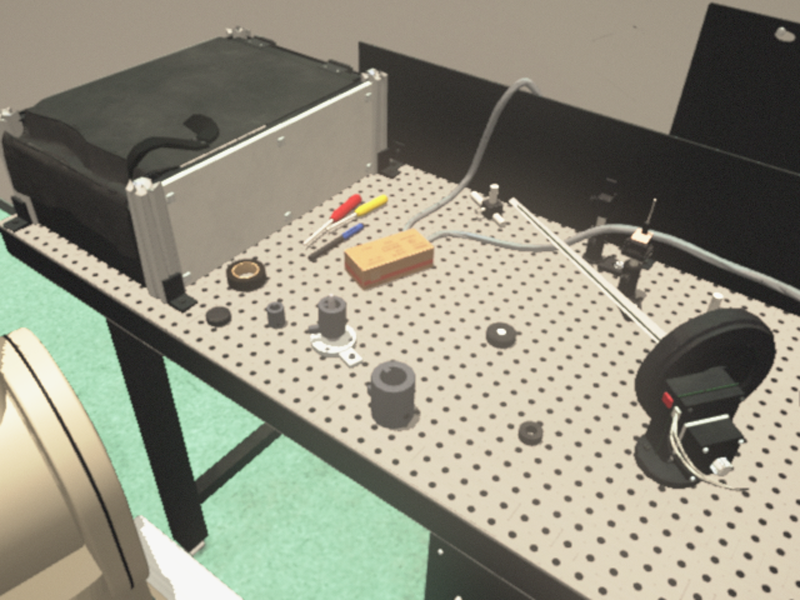

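View pics/top0.png

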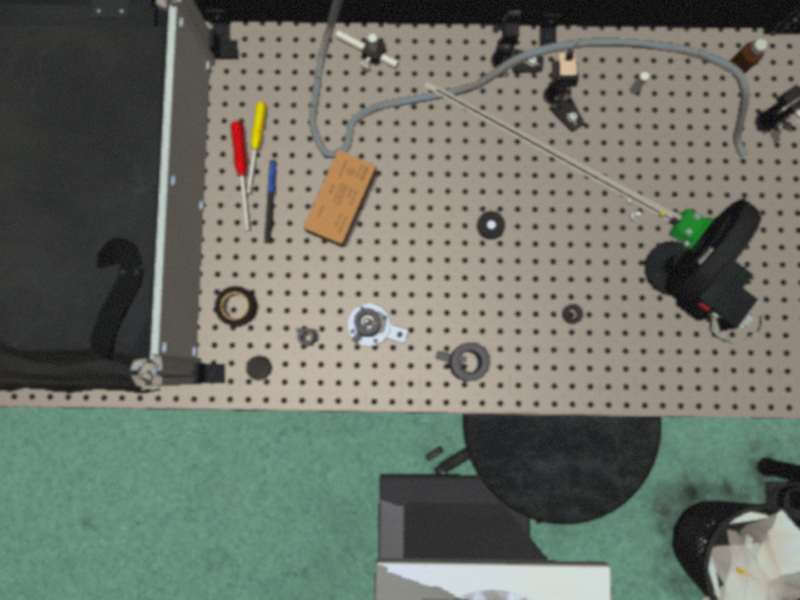

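The hub on the spindle is at scene (332,315) / top (369,322). Its look-alikes are the small hub at scene (275,313) and the large hub at scene (393,393). The collar is at scene (531,432) / top (572,314). It could be confused with the sensor at scene (501,335), which has a bright window, the cap at (218,316), and the brown-lined ring at (246,275). I'll check my choices in a close crop.

Run:
```python
from h import *
a=grab("scene"); b=grab("top")
f=lambda d,c,s: cv2.resize(d["image"][c[1]:c[3],c[0]:c[2],::-1],None,fx=s,fy=s,interpolation=cv2.INTER_CUBIC)
# scene spindle crop (235,225)-(300,300); top crops
A=f(a,(235,225,301,300),6); B=f(b,(270,235,336,285),6); C=f(b,(435,235,485,270),6); D=f(a,(400,325,450,365),6)
W=np.zeros((600,800,3),np.uint8)
for im,(x,y) in((A,(0,0)),(B,(400,0)),(C,(400,310)),):
    W[y:y+im.shape[0],x:x+im.shape[1]]=im
D=D[:140];W[455:595,0:300]=D
cv2.imwrite("pics/crop1.png",W)
print(pos(b,369/1.25,322/1.25,60),pos(b,572/1.25,314/1.25,12),pos(a,531/1.25,430/1.25,12))
```

```text
[468.62265886 171.66871355  60.        ] [ 487.53618903 -107.66283376   12.        ] [ 488.81424479 -110.77719412   12.        ]
```

View pics/crop1.png

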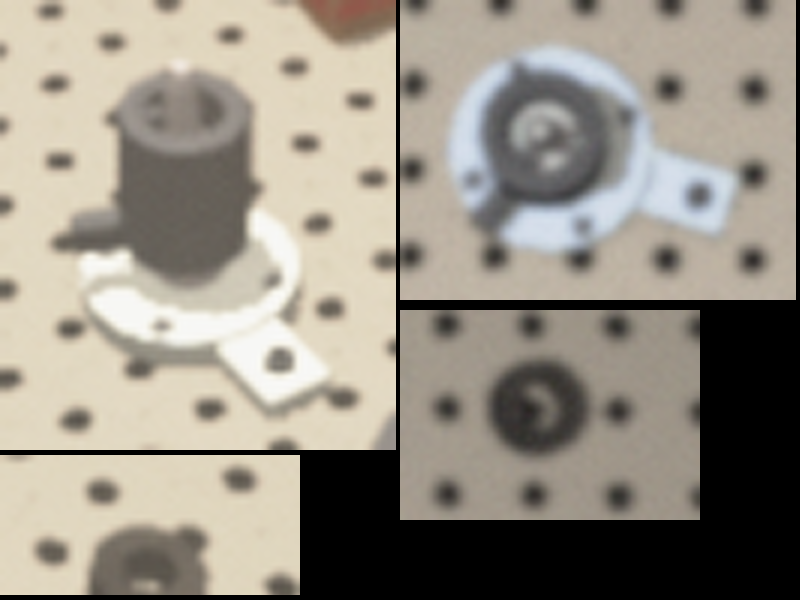

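Run:
```python
from h import *
b=grab("top");a=grab("scene")
P=lambda n,u,v,z:(print(n,pos(b,u,v,z).round(1)),pos(b,u,v,z))[1]
f=P("foot",270+149/6,235+148/6,10); s=P("screw",270+297/6,235+195/6,12)
te=P("tongue end",270+328/6,235+201/6,8)
h=P("hubtop",270+145/6,235+137/6,66); l=P("lugtip",270+88/6,235+221/6,28)
P("collar",435+137/6,235+98/6,12)
A=lambda p:np.degrees(np.arctan2(p[1],p[0]))
print(A(s-f),A(te-f),A(l-f))
# scene: tip, foot, lug
print("scene tip",pos(a,235+180/6,225+63/6,80),"foot",pos(a,235+190/6,225+270/6,10),"screw",pos(a,235+279/6,225+360/6,12),"lugtip",pos(a,235+68/6,225+225/6,30))
for r,p,n in((30,[*f[:2],10],"foot"),):
    t=np.linspace(0,2*np.pi,60); q=proj(a,np.c_[p[0]+r*np.cos(t),p[1]+r*np.sin(t),0*t+p[2]]); print((q.min(0)-[235,225])*6,(q.max(0)-[235,225])*6)
    q=proj(b,np.c_[p[0]+r*np.cos(t),p[1]+r*np.sin(t),0*t+p[2]]); print((q.min(0)-[270,235])*6,(q.max(0)-[270,235])*6)
```

```text
foot [468.8 174.6  10. ]
screw [455.7 131.5  12. ]
tongue end [454.3 122.6   8. ]
hubtop [467.8 173.1  66. ]
lugtip [446.5 190.6  28. ]
collar [ 487.3 -108.1   12. ]
-106.91020959741996 -105.52589947150857 144.2806888320859
scene tip [470.77620718 173.41796863  80.        ] foot [468.75808533 171.38539683  10.        ] screw [455.0414678  128.34372606  12.        ] lugtip [445.75958    193.55944818  30.        ]
[ 70.5764104  192.96721537] [291.41515066 340.64042276]
[45.3574885  44.87110293] [252.55185073 251.76673802]
```

Request:
apply_moves(
  commands=[
    [[-0.73,0,-0.42,0,0,0],[-0.73,0,-0.42,0,0,0],[-0.73,0,-0.42,0,0,0],[-0.73,0,-0.42,0,0,0],[-0.73,0,-0.42,0,0,0],[-0.73,0,-0.42,0,0,0],[-0.73,0,-0.42,0,0,0],[0,0,0,0,0,0]],
  ],
)

```text
clock: 0.97
eef_pos: [230.0, 390.5, 227.9]
tool_rot: [-1.569, 0.0, 1.31]
force: [-0.2, -0.7, 0.7]
width: 85.3
```

```bash
cat > go.py <<'E'
# usage: go.py x y z yaw_deg -> total move in tool units
import sys; from h import *; from scipy.spatial.transform import Rotation as Ro
s=readout.read_state(); R=Ro.from_euler("xyz",s["tool_rot"]); g=list(map(float,sys.argv[1:5]))
T=Ro.from_euler("xyz",[-np.pi/2,0,np.radians(g[3])])
print("t",s["clock"],"pos",s["eef_pos"].round(1),"rot",np.degrees(s["tool_rot"]).round(2),"F",s["force"].round(1),"w",s["width"].round(1),"q",s["qpos"].round(2))
print("shift",(R.inv().apply(np.array(g[:3])-s["eef_pos"])/40).round(3),"turn",(np.degrees((R.inv()*T).as_rotvec())/5).round(2))
E
python3 go.py 469 173.5 180 -36
```

```text
Traceback (most recent call last):
  File "go.py", line 5, in <module>
    print("t",s["clock"],"pos",s["eef_pos"].round(1),"rot",np.degrees(s["tool_rot"]).round(2),"F",s["force"].round(1),"w",s["width"].round(1),"q",s["qpos"].round(2))
                                                                                                                          ^^^^^^^^^^^^^^^^
AttributeError: 'float' object has no attribute 'round'
```

```bash
sed -i 's/s\["width"\].round(1)/round(s["width"],1)/' go.py; python3 go.py 469 173.5 180 0
```

```text
t 0.9667 pos [230.  390.5 227.9] rot [-8.987e+01  1.000e-02  7.506e+01] F [-0.2 -0.7  0.7] w 85.3 q [-1.13  0.36  0.04  2.05 -0.02  0.74  0.24]
shift [-3.7    1.183 -7.174] turn [-0.02 15.01 -0.02]
```

Request:
apply_moves(
  commands=[
    [[-0.46,0.12,-0.89,0,0,0],[-0.46,0.12,-0.89,0,0,0],[-0.46,0.12,-0.89,0,0,0],[-0.46,0.12,-0.89,0,0,0],[-0.46,0.12,-0.89,0,0,0],[-0.46,0.12,-0.89,0,0,0],[-0.46,0.12,-0.89,0,0,0],[-0.46,0.12,-0.89,0,0,0]],
  ],
)

```text
clock: 1.63
eef_pos: [468.6, 181.5, 190.1]
tool_rot: [-1.569, -0.011, 1.329]
force: [-0.3, 1.3, 0.5]
width: 85.7
```

Request:
apply_moves(
  commands=[
    [[0,0,0,0,1,0],[0,0,0,0,1,0],[0,0,0,0,1,0],[0,0,0,0,1,0],[0,0,0,0,1,0],[0,0,0,0,1,0],[0,0,0,0,1,0],[0,0,0,0,1,0]],
  ],
)

```text
clock: 2.3
eef_pos: [480.5, 168.3, 189.3]
tool_rot: [-1.569, -0.01, 0.574]
force: [-0.2, -0.2, -0.4]
width: 85.5
```

Request:
apply_moves(
  commands=[
    [[0,0,0,0,1,0],[0,0,0,0,1,0],[0,0,0,0,1,0],[0,0,0,0,1,0],[0,0,0,0,1,0],[0,0,0,0,1,0],[0,0,0,0,1,0],[0,0,0,0,0,0]],
  ],
)

```text
clock: 2.97
eef_pos: [481.9, 170.9, 189.8]
tool_rot: [-1.561, -0.009, -0.07]
force: [0.3, 0.3, -0.7]
width: 85.5
```

```bash
python3 go.py 469 173.5 40 0
```

```text
t 2.9667 pos [481.9 170.9 189.8] rot [-89.46  -0.5   -3.99] F [ 0.3  0.3 -0.7] w 85.5 q [-0.71  0.52  0.47  1.97 -0.36  0.72 -0.1 ]
shift [-0.358  3.743  0.007] turn [-0.1 -0.8  0.1]
```

Request:
apply_moves(
  commands=[
    [[-0.18,0.6,0,-0.05,-0.4,0.05],[-0.18,0.6,0,-0.05,-0.4,0.05],[0,0.6,0,0,0,0],[0,0.4,0,0,0,0],[0,0,0,0,0,0]],
  ],
)

```text
clock: 3.38
eef_pos: [470.7, 174.9, 100.6]
tool_rot: [-1.567, -0.007, 0.019]
force: [-0.4, -0.2, 0.9]
width: 85.5
```

```bash
python3 go.py 469 173.5 38 0
```

```text
t 3.3833 pos [470.7 174.9 100.6] rot [-89.79  -0.42   1.07] F [-0.4 -0.2  0.9] w 85.5 q [-0.64  0.65  0.33  2.06 -0.43  0.5   0.04]
shift [-0.055  1.566 -0.039] turn [-0.04  0.21  0.08]
```

Request:
apply_moves(
  commands=[
    [[-0.03,0.5,-0.02,0,0.1,0.04],[-0.02,0.5,-0.02,0,0.1,0.04],[0,0.4,0,0,0,0],[0,0.15,0,0,0,0],[0,0,0,0,0,0]],
  ],
)

```text
clock: 3.8
eef_pos: [472.2, 175.3, 39.2]
tool_rot: [-1.564, -0.005, 0.009]
force: [-0.8, -0.0, 0.8]
width: 85.6
```

Request:
apply_moves(
  commands=[
    [[0,0,0,0,0,0],[0,0,0,0,0,0],[0,0,0,0,0,0],[0,0,0,0,0,0],[0,0,0,0,0,0],[0,0,0,0,0,0]],
  ],
  claw=30,
)

```text
clock: 4.3
eef_pos: [471.9, 176.7, 43.6]
tool_rot: [-1.561, -0.005, 0.013]
force: [0.2, -0.0, -1.3]
width: 33.5
```

```bash
python3 go.py 469 173.5 38 0; python3 -c "
from h import *
a=grab('scene'); save(a,'s1.png',(215,165,335,300),4.4)"
```

```text
t 4.3 pos [471.9 176.7  43.6] rot [-89.42  -0.28   0.72] F [ 0.2 -0.  -1.3] w 33.5 q [-0.57  0.75  0.24  2.08 -0.49  0.37  0.09]
shift [-0.075  0.139 -0.08 ] turn [-0.12  0.14  0.05]
```

View pics/s1.png

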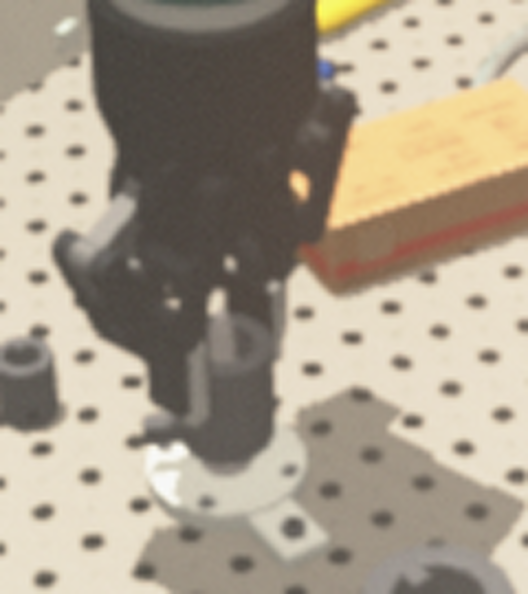

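Request:
apply_moves(
  commands=[
    [[0,0,-0.05,0,0,0],[0,0,0,0,0,0],[0,0,0,0,0,0]],
  ],
  claw=25,
)

```text
clock: 4.6
eef_pos: [472.0, 176.3, 43.7]
tool_rot: [-1.559, -0.005, 0.014]
force: [-1.0, 0.9, -1.1]
width: 33.4
```

```bash
python3 go.py 469 173.5 38 0
```

```text
t 4.6 pos [472.  176.3  43.7] rot [-89.33  -0.31   0.81] F [-1.   0.9 -1.1] w 33.4 q [-0.57  0.74  0.24  2.08 -0.49  0.37  0.09]
shift [-0.076  0.142 -0.07 ] turn [-0.14  0.16  0.06]
```

Request:
apply_moves(
  commands=[
    [[0,0,0,0,-1,0],[0,0,0,0,-1,0],[0,0,0,0,-1,0],[0,0,0,0,-1,0],[0,0,0,0,-1,0],[0,0,0,0,-1,0],[0,0,0,0,0,0]],
  ],
)

```text
clock: 5.18
eef_pos: [470.6, 176.6, 43.2]
tool_rot: [-1.562, -0.008, 0.563]
force: [-0.6, 1.3, 0.4]
width: 33.4
```

```bash
python3 go.py 471.5 175 43 0; python3 -c "
from h import *
a=grab('scene'); save(a,'s2.png',(215,165,335,300),4.4)"
```

```text
t 5.1833 pos [470.6 176.6  43.2] rot [-89.51  -0.46  32.26] F [-0.6  1.3  0.4] w 33.4 q [-0.49  0.73  0.12  2.08 -0.27  0.34  0.42]
shift [-0.003  0.005 -0.046] turn [-0.12  6.45  0.06]
```

View pics/s2.png

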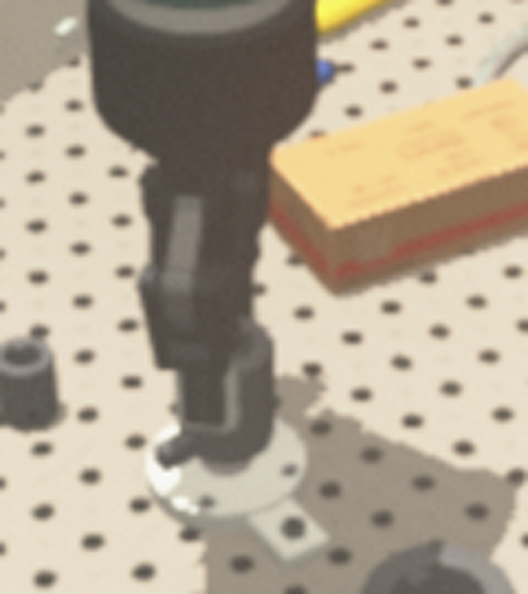

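The hub turns with the jaws: the lug moved from (150,428) to (170,455). I'll turn it further, to yaw ≈ 113°.

Request:
apply_moves(
  commands=[
    [[0,0,0,0,-1,0],[0,0,0,0,-1,0],[0,0,0,0,-1,0],[0,0,0,0,-1,0],[0,0,0,0,-1,0],[0,0,0,0,-1,0],[0,0,0,0,-1,0],[0,0,0,0,-1,0]],
  ],
)

```text
clock: 5.9
eef_pos: [469.1, 175.6, 43.2]
tool_rot: [-1.567, -0.008, 1.264]
force: [-2.5, 0.1, 0.8]
width: 33.4
```

Request:
apply_moves(
  commands=[
    [[0,0,0,0,-1,0],[0,0,0,0,-1,0],[0,0,0,0,-1,0],[0,0,0,0,-1,0],[0,0,0,0,-1,0],[0,0,0,0,-1,0],[0,0,0,0,0,0]],
  ],
)

```text
clock: 6.48
eef_pos: [469.2, 173.6, 42.8]
tool_rot: [-1.572, -0.007, 1.794]
force: [-0.1, 0.1, -1.6]
width: 33.2
```

```bash
python3 go.py 471.5 175 43 113
```

```text
t 6.4833 pos [469.2 173.6  42.8] rot [-90.05  -0.39 102.8 ] F [-0.1  0.1 -1.6] w 33.2 q [-0.31  0.73 -0.14  2.07  0.25  0.35  1.14]
shift [ 0.021 -0.004 -0.063] turn [ 0.02 -2.04  0.08]
```

Request:
apply_moves(
  commands=[
    [[0,0,0,0,-1,0],[0,0,0,0,-1,0],[0,0,0,0,0,0]],
  ],
)

```text
clock: 6.73
eef_pos: [469.4, 172.7, 42.3]
tool_rot: [-1.572, -0.006, 1.961]
force: [-1.3, 0.1, -1.9]
width: 33.6
```

Request:
apply_moves(
  commands=[
    [[0,0,0,0,0,0],[0,0,0,0,0,0],[0,0,0,0,0,0],[0,0,0,0,0,0],[0,0,0,0,0,0]],
  ],
  claw=42,
)

```text
clock: 7.15
eef_pos: [471.8, 172.0, 42.6]
tool_rot: [-1.576, -0.004, 1.944]
force: [-0.0, -0.8, 0.3]
width: 41.9
```

```bash
python3 go.py 471.5 174 43 113; python3 -c "
from h import *
a=grab('scene'); b=grab('top'); save(a,'s3.png',(215,165,335,300),4.4);save(b,'t3.png',(260,225,350,295),6)"
```

```text
t 7.15 pos [471.8 172.   42.6] rot [-90.28  -0.24 111.39] F [-0.  -0.8  0.3] w 41.9 q [-0.29  0.73 -0.17  2.07  0.31  0.36  1.23]
shift [ 0.05  -0.009 -0.011] turn [ 0.06 -0.32  0.05]
```

View pics/s3.png

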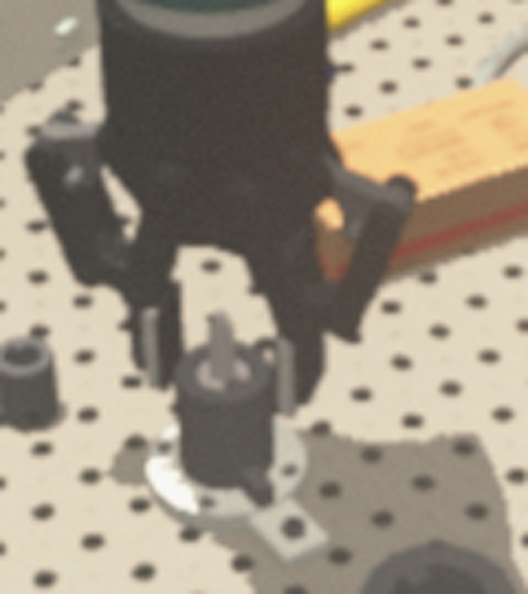

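Run:
```python
from h import *
a=grab("scene"); t=np.linspace(0,2*np.pi,90)
for z in(54,66):
    q=(proj(a,np.c_[470.5+18*np.cos(t),173.5+18*np.sin(t),0*t+z])-[215,165])*4.4; print(z,q.min(0),q.max(0))
print((proj(a,[470.5,173.5,80])-[215,165])*4.4)
print((proj(a,[468.8,173.5,80])-[215,165])*4.4)
```

```text
54 [171.82897487 335.02685204] [271.87213634 399.18128771]
66 [170.21853507 309.49382231] [271.09971878 373.41145149]
[[219.31080118 310.49007906]]
[[216.14051451 312.83660187]]
```

The hub's rim spans rows 335–400. That matches z = 54 (projected 335–399) and not 66 (309–373), so the hub is home with its lug over the tongue. Next I'll retreat and measure the collar.

Request:
apply_moves(
  commands=[
    [[0,0,0,0,0,0],[0,0,0,0,0,0],[0,0,0,0,0,0],[0,-0.5,0,0,0,0],[0,-0.8,0,0,0,0],[0,-0.8,0,0,0,0],[0,-0.8,0,0,0,0],[0,0,0,0,0,0]],
  ],
  claw=60,
)

```text
clock: 7.97
eef_pos: [469.4, 171.2, 160.9]
tool_rot: [-1.569, -0.005, 1.945]
force: [0.5, 0.2, 0.1]
width: 60.0
```

```bash
cat > ring.py <<'E'
from h import *
for n in("scene","top"):
    d=grab(n); g=cv2.cvtColor(d["image"],cv2.COLOR_RGB2GRAY)
    u,v=proj(d,[487.5,-109,6])[0].astype(int)
    c=g[v-22:v+23,u-22:u+23]; m=(c<95).astype(np.uint8)
    k,l,st,ce=cv2.connectedComponentsWithStats(cv2.morphologyEx(m,cv2.MORPH_OPEN,np.ones((3,3))))
    i=1+np.argmax(st[1:,4]); x,y,w,h,_=st[i]; print(n,"comp",x+u-22,y+v-22,w,h)
    obs=np.array([x+u-22+(w-1)/2,y+v-22+(h-1)/2])
    def ctr(p):
        t=np.linspace(0,2*np.pi,90); q=np.vstack([proj(d,np.c_[p[0]+14*np.cos(t),p[1]+14*np.sin(t),0*t+z]) for z in(0,12)])
        return (q.min(0)+q.max(0))/2,np.ptp(q,axis=0)
    from scipy.optimize import fsolve
    s=fsolve(lambda p:ctr(p)[0]-obs,[487.5,-109]); print(s,ctr(s)[1])
E
python3 ring.py; python3 go.py 488.5 -109 150 90
```

```text
t 8.0167 pos [468.4 170.6 158.9] rot [-89.71  -0.26 111.45] F [ 0.7 -0.5 -0.5] w 60.5 q [-0.21  0.53 -0.28  2.    0.23  0.64  1.31]
shift [-6.691  0.203  2.087] turn [-0.07  4.29  0.04]Traceback (most recent call last):
  File "ring.py", line 7, in <module>
    i=1+np.argmax(st[1:,4]); x,y,w,h,_=st[i]; print(n,"comp",x+u-22,y+v-22,w,h)
        ~~~~~~~~~^^^^^^^^^^
    return _wrapfunc(a, 'argmax', axis=axis, out=out, **kwds)
    return bound(*args, **kwds)
ValueError: attempt to get argmax of an empty sequence
```

```bash
sed -i 's/m=(c<95)/print(n,u,v,c.min(),np.median(c)); m=(c<(int(c.min())+int(np.median(c)))\/2)/' ring.py; python3 ring.py
```

```text
scene 422 346 89 223.0
scene comp 415 337 19 20
[ 489.11685628 -110.14069768] [20.70180335 20.48804637]
top 457 251 41 146.0
top comp 450 244 16 15
[ 488.36456715 -108.73745625] [17.56701126 16.5862072 ]
```

Request:
apply_moves(
  commands=[
    [[-0.84,0,0.26,0,0,0],[-0.84,0,0.26,0,0,0],[-0.84,0,0.26,0,0,0],[-0.84,0,0.26,0,0,0],[-0.84,0,0.26,0,0,0],[-0.84,0,0.26,0,0,0],[-0.84,0,0.26,0,0,0],[-0.8,0,0.26,0,0,0]],
  ],
)

```text
clock: 8.78
eef_pos: [482.2, -108.9, 143.0]
tool_rot: [-1.544, -0.019, 1.968]
force: [0.8, 1.2, -0.3]
width: 60.3
```

Request:
apply_moves(
  commands=[
    [[0,0.2,0,0,1,0],[0,0.2,0,0,1,0],[0,0.2,0,0,1,0],[0,0.2,0,0,1,0],[0,0,0,0,0,0]],
  ],
  claw=50,
)

```text
clock: 9.2
eef_pos: [474.1, -123.2, 101.2]
tool_rot: [-1.524, -0.005, 1.581]
force: [-0.3, -0.1, 0.5]
width: 50.1
```

```bash
python3 go.py 488.8 -109.4 60 90
```

```text
t 9.2 pos [ 474.1 -123.2  101.2] rot [-87.31  -0.28  90.57] F [-0.3 -0.1  0.5] w 50.1 q [ 0.31  0.63 -0.17  2.03  0.2   0.55  1.58]
shift [ 0.336  1.013 -0.42 ] turn [-0.54  0.11  0.05]
```

Request:
apply_moves(
  commands=[
    [[0.17,0.3,-0.21,-0.27,0.05,0.02],[0.17,0.4,-0.21,-0.27,0.05,0.02],[0,0.3,0,0,0,0],[0,0,0,0,0,0],[0,0,0,0,0,0]],
  ],
)

```text
clock: 9.62
eef_pos: [486.5, -107.7, 54.8]
tool_rot: [-1.563, -0.003, 1.584]
force: [-0.2, -0.9, -0.2]
width: 49.6
```

```bash
python3 go.py 488.8 -109.4 4 90
```

```text
t 9.6167 pos [ 486.5 -107.7   54.8] rot [-89.54  -0.15  90.77] F [-0.2 -0.9 -0.2] w 49.6 q [ 0.25  0.71 -0.13  2.06  0.23  0.39  1.52]
shift [-0.048  1.27  -0.067] turn [-0.09  0.15  0.03]
```

Request:
apply_moves(
  commands=[
    [[-0.03,0.35,-0.04,-0.05,0.1,0.02],[-0.02,0.35,-0.03,-0.05,0.05,0.02],[0,0.3,0,0,0,0],[0,0,0,0,0,0],[0,0,0,0,0,0]],
  ],
)

```text
clock: 10.03
eef_pos: [489.9, -109.7, 15.4]
tool_rot: [-1.572, 0.001, 1.577]
force: [-0.6, 0.1, 0.2]
width: 49.9
```

```bash
python3 go.py 488.8 -109.4 4 90
```

```text
t 10.0333 pos [ 489.9 -109.7   15.4] rot [-9.009e+01  5.000e-02  9.034e+01] F [-0.6  0.1  0.2] w 49.9 q [ 0.23  0.78 -0.1   2.07  0.25  0.29  1.5 ]
shift [0.008 0.284 0.028] turn [ 0.02  0.07 -0.01]
```

Request:
apply_moves(
  commands=[
    [[0,0.15,0.02,0,0,0],[0,0.12,0,0,0,0],[0,0,0,0,0,0]],
  ],
)

```text
clock: 10.28
eef_pos: [490.2, -110.1, 5.9]
tool_rot: [-1.575, 0.001, 1.577]
force: [0.2, 0.2, -1.1]
width: 49.7
```

Request:
apply_moves(
  commands=[
    [[0,0,0,0,0,0],[0,0,0,0,0,0],[0,0,0,0,0,0],[0,0,0,0,0,0]],
  ],
  claw=15,
)

```text
clock: 10.62
eef_pos: [490.7, -110.3, 7.0]
tool_rot: [-1.577, 0.002, 1.578]
force: [0.2, 0.1, -0.2]
width: 23.8
```

```bash
python3 go.py 488.8 -109.4 4 90
```

```text
t 10.6167 pos [ 490.7 -110.3    7. ] rot [-9.033e+01  9.000e-02  9.040e+01] F [ 0.2  0.1 -0.2] w 23.8 q [ 0.23  0.8  -0.09  2.08  0.26  0.27  1.49]
shift [0.022 0.075 0.048] turn [ 0.07  0.08 -0.02]
```

Request:
apply_moves(
  commands=[
    [[0,0,0,0,0,0],[0,0,0,0,0,0]],
  ],
)

```text
clock: 10.78
eef_pos: [490.9, -110.3, 7.3]
tool_rot: [-1.577, 0.002, 1.578]
force: [-0.7, 0.6, -0.6]
width: 23.8
```

```bash
python3 go.py 488.8 -109.4 4 90;  python3 -c "
from h import *
a=grab('scene'); save(a,'s4.png',(365,265,485,395),4.5)"
```

```text
t 10.7833 pos [ 490.9 -110.3    7.3] rot [-90.36   0.1   90.4 ] F [-0.7  0.6 -0.6] w 23.8 q [ 0.23  0.8  -0.09  2.08  0.26  0.27  1.49]
shift [0.024 0.082 0.054] turn [ 0.07  0.08 -0.02]
```

View pics/s4.png

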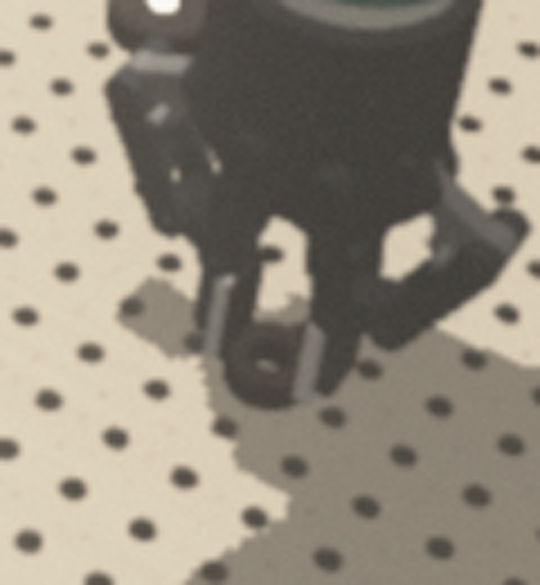

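The collar is between the pads at (268,365). I'll release it, turn the jaws 90° and regrip so that it is centred in both directions.

Request:
apply_moves(
  commands=[
    [[0,0,0,0,0,0],[0,0,0.05,0,0,0],[0,0,0,0,0,0],[0,0,0,0,1,0],[0,0,0,0,1,0],[0,0,0,0,1,0],[0,0,0,0,1,0],[0,0,0,0,1,0]],
  ],
  claw=45,
)

```text
clock: 11.5
eef_pos: [488.3, -110.6, 7.1]
tool_rot: [-1.577, -0.002, 1.123]
force: [0.4, -0.3, -0.3]
width: 45.2
```

Request:
apply_moves(
  commands=[
    [[0,0,0,0,1,0],[0,0,0,0,1,0],[0,0,0,0,1,0],[0,0,0,0,1,0],[0,0,0,0,1,0],[0,0,0,0,1,0],[0,0,0,0,1,0],[0,0,0,0,0,0]],
  ],
)

```text
clock: 12.17
eef_pos: [487.9, -110.2, 7.0]
tool_rot: [-1.574, -0.005, 0.478]
force: [-0.0, 0.1, 0.3]
width: 45.2
```

```bash
python3 go.py 488.8 -110.3 4 0
```

```text
t 12.1667 pos [ 487.9 -110.2    7. ] rot [-90.2   -0.27  27.4 ] F [-0.   0.1  0.3] w 45.2 q [ 0.11  0.8   0.08  2.09 -0.23  0.25  0.87]
shift [ 0.019  0.075 -0.012] turn [0.03 5.48 0.06]
```

Request:
apply_moves(
  commands=[
    [[0,0.04,0,0,1,0],[0,0.04,0,0,1,0],[0,0,0,0,1,0],[0,0,0,0,1,0],[0,0,0,0,1,0],[0,0,0,0,0.4,0],[0,0,0,0,0,0]],
  ],
)

```text
clock: 12.75
eef_pos: [487.5, -110.0, 3.5]
tool_rot: [-1.571, -0.005, 0.003]
force: [-0.6, -0.4, -0.3]
width: 44.9
```

```bash
python3 go.py 488.8 -110.3 4 0
```

```text
t 12.75 pos [ 487.5 -110.     3.5] rot [-90.04  -0.3    0.15] F [-0.6 -0.4 -0.3] w 44.9 q [ 0.06  0.81  0.16  2.09 -0.45  0.26  0.61]
shift [ 0.032 -0.011 -0.009] turn [0.01 0.03 0.06]
```

Close, then lift.

Request:
apply_moves(
  commands=[
    [[0,0,0,0,0,0],[0,0,0,0,0,0],[0,0,0,0,0,0],[0,0,0,0,0,0],[0,0,0,0,0,0],[0,0,0,0,0,0]],
  ],
  claw=10,
)

```text
clock: 13.25
eef_pos: [487.6, -109.9, 4.0]
tool_rot: [-1.571, -0.006, 0.013]
force: [-0.5, 0.1, 0.1]
width: 23.8
```

```bash
python3 go.py 488.8 -110.3 4 0
```

```text
t 13.25 pos [ 487.6 -109.9    4. ] rot [-90.02  -0.33   0.74] F [-0.5  0.1  0.1] w 23.8 q [ 0.06  0.81  0.15  2.09 -0.45  0.26  0.62]
shift [ 0.029  0.    -0.009] turn [0.   0.15 0.07]
```

Request:
apply_moves(
  commands=[
    [[0,-0.3,0,0,0,0],[0,-0.6,0,0,0,0],[0,-0.8,0,0,0,0],[0,-0.8,0,0,0,0],[0,-0.6,0,0,0,0],[0,-0.2,0,0,0,0],[0,0,0,0,0,0]],
  ],
)

```text
clock: 13.83
eef_pos: [484.8, -110.0, 139.0]
tool_rot: [-1.569, 0.001, 0.015]
force: [-0.6, 0.5, -0.9]
width: 24.2
```

```bash
python3 go.py 471 173.7 130 0;  python3 -c "
from h import *
a=grab('scene'); save(a,'s5.png',(365,185,485,345),3.7)"
```

```text
t 13.8333 pos [ 484.8 -110.   139. ] rot [-8.992e+01  5.000e-02  8.500e-01] F [-0.6  0.5 -0.9] w 24.2 q [-0.07  0.58  0.34  2.03 -0.34  0.59  0.53]
shift [-0.24   0.237  7.096] turn [-0.02  0.17 -0.01]
```

View pics/s5.png

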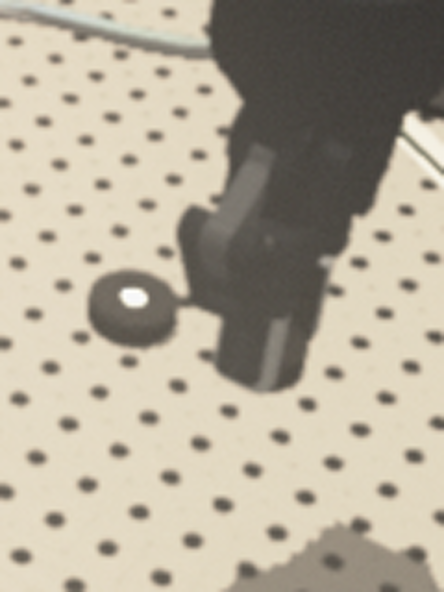

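Request:
apply_moves(
  commands=[
    [[-0.03,0,0.8,0,0,0],[-0.03,0,0.88,0,0,0],[-0.03,0,0.88,0,0,0],[-0.03,0,0.88,0,0,0],[-0.03,0,0.88,0,0,0],[-0.03,0,0.88,0,0,0],[-0.03,0,0.8,0,0,0],[-0.03,0,0.6,0,0,0]],
  ],
)

```text
clock: 14.55
eef_pos: [467.1, 154.6, 125.6]
tool_rot: [-1.58, 0.016, -0.002]
force: [0.6, -0.9, -0.9]
width: 23.7
```

Request:
apply_moves(
  commands=[
    [[0,0,0,0,0,0],[0,0,0,0,0,0],[0,0,0,0,0,0]],
  ],
)

```text
clock: 14.8
eef_pos: [463.0, 161.5, 120.1]
tool_rot: [-1.58, 0.025, 0.011]
force: [0.1, 0.2, -0.1]
width: 23.9
```

```bash
python3 go.py 471 174 100 0
```

```text
t 14.8 pos [463.  161.5 120.1] rot [-90.53   1.44   0.64] F [ 0.1  0.2 -0.1] w 23.9 q [-0.65  0.62  0.39  2.04 -0.41  0.58  0.03]
shift [0.217 0.495 0.314] turn [ 0.11  0.13 -0.29]
```

Request:
apply_moves(
  commands=[
    [[0.11,0.2,0.16,0.06,0.07,-0.15],[0.11,0.2,0.16,0.06,0.07,-0.15],[0,0,0,0,0,0],[0,0,0,0,0,0]],
  ],
)

```text
clock: 15.13
eef_pos: [470.8, 167.7, 101.0]
tool_rot: [-1.574, 0.002, -0.01]
force: [0.3, 0.4, -0.4]
width: 24.0
```

```bash
python3 go.py 471 174 100 0
```

```text
t 15.1333 pos [470.8 167.7 101. ] rot [-90.21   0.13  -0.56] F [ 0.3  0.4 -0.4] w 24.0 q [-0.64  0.65  0.36  2.05 -0.44  0.51  0.03]
shift [0.004 0.024 0.157] turn [ 0.04 -0.11 -0.03]
```

Request:
apply_moves(
  commands=[
    [[0,0.1,0.16,0.04,-0.1,-0.02],[0,0,0,0,0,0],[0,0,0,0,0,0]],
  ],
)

```text
clock: 15.38
eef_pos: [471.0, 171.1, 96.8]
tool_rot: [-1.572, 0.001, -0.005]
force: [0.1, -0.9, 0.4]
width: 23.7
```

```bash
python3 go.py 471 174 90 0;  python3 -c "
from h import *
a=grab('scene'); b=grab('top'); save(a,'s6.png',(225,205,315,300),6.2); print(((proj(a,[[471,173.7,80],[471,173.7,54]])-[225,205])*6.2).round())"
```

```text
t 15.3833 pos [471.  171.1  96.8] rot [-9.008e+01  8.000e-02 -2.800e-01] F [ 0.1 -0.9  0.4] w 23.7 q [-0.64  0.66  0.35  2.05 -0.45  0.5   0.04]
shift [-0.001  0.17   0.073] turn [ 0.02 -0.06 -0.02]
[[248. 188.]
 [251. 267.]]
```

View pics/s6.png

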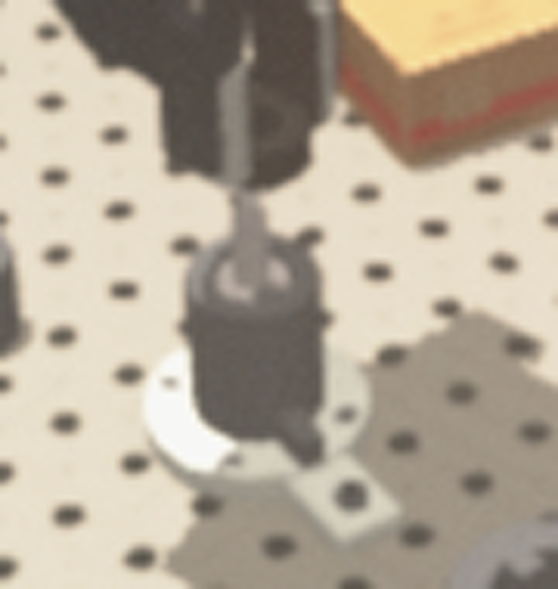

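Run:
```python
from h import *
a=grab("scene"); s=readout.read_state(); x,y,z=s["eef_pos"]; print(x,y,z); t=np.linspace(0,2*np.pi,90)
for dz in(-5,-4,-3,0):
    q=(proj(a,np.c_[x+14*np.cos(t),y-.4+14*np.sin(t),0*t+z+dz])-[225,205])*6.2; print(dz,q.min(0).round(),q.max(0).round())
q=(proj(a,np.c_[471+18*np.cos(t),173.7+18*np.sin(t),0*t+54])-[225,205])*6.2; print("hub",q.min(0).round(),q.max(0).round())
```

```text
471.0184946080528 171.58968696616887 96.91419806167467
-5 [197. 121.] [310. 190.]
-4 [197. 117.] [310. 187.]
-3 [197. 114.] [310. 184.]
0 [196. 105.] [309. 174.]
hub [181. 223.] [322. 313.]
```

Request:
apply_moves(
  commands=[
    [[0,0.1,0.06,0.02,-0.05,0],[0,0.08,0.03,0,0,0],[0,0,0,0,0,0],[0,0,0,0,0,0]],
  ],
)

```text
clock: 15.87
eef_pos: [471.3, 175.9, 89.5]
tool_rot: [-1.569, 0.0, 0.001]
force: [0.3, 0.5, -0.4]
width: 23.9
```

```bash
python3 go.py 471 173.7 80 0
```

```text
t 15.8667 pos [471.3 175.9  89.5] rot [-8.992e+01  1.000e-02  6.000e-02] F [ 0.3  0.5 -0.4] w 23.9 q [-0.64  0.67  0.34  2.05 -0.46  0.49  0.04]
shift [-0.008  0.238 -0.055] turn [-0.02  0.01 -0.  ]
```

Request:
apply_moves(
  commands=[
    [[-0.01,0,-0.05,0,0,0],[0,0,0,0,0,0],[0,0,0,0,0,0]],
  ],
)

```text
clock: 16.12
eef_pos: [470.7, 173.7, 89.4]
tool_rot: [-1.57, 0.0, 0.001]
force: [-0.0, 0.9, -0.4]
width: 24.0
```

```bash
python3 go.py 471 173.7 78 0
```

```text
t 16.1167 pos [470.7 173.7  89.4] rot [-8.993e+01  3.000e-02  8.000e-02] F [-0.   0.9 -0.4] w 24.0 q [-0.63  0.67  0.34  2.06 -0.46  0.49  0.05]
shift [ 0.007  0.284 -0.001] turn [-0.01  0.02 -0.01]
```

Request:
apply_moves(
  commands=[
    [[0,0.1,0,0,0,0],[0,0.1,0,0,0,0],[0,0.08,0,0,0,0],[0,0,0,0,0,0]],
  ],
)

```text
clock: 16.45
eef_pos: [470.9, 173.7, 77.3]
tool_rot: [-1.569, -0.0, 0.001]
force: [0.0, -0.2, -0.6]
width: 23.9
```

```bash
python3 go.py 471 173.7 64 0
```

```text
t 16.45 pos [470.9 173.7  77.3] rot [-8.992e+01 -1.000e-02  6.000e-02] F [ 0.  -0.2 -0.6] w 23.9 q [-0.62  0.69  0.32  2.06 -0.47  0.46  0.06]
shift [0.002 0.332 0.001] turn [-0.02  0.01  0.  ]
```

Request:
apply_moves(
  commands=[
    [[0,0.1,0,0,0,0],[0,0.1,0,0,0,0],[0,0.1,0,0,0,0],[0,0,0,0,0,0]],
  ],
)

```text
clock: 16.78
eef_pos: [470.8, 173.7, 63.6]
tool_rot: [-1.57, 0.0, 0.001]
force: [-0.1, 0.1, -0.2]
width: 23.9
```

```bash
python3 go.py 471 173.7 60 0
```

```text
t 16.7833 pos [470.8 173.7  63.6] rot [-8.994e+01  2.000e-02  7.000e-02] F [-0.1  0.1 -0.2] w 23.9 q [-0.61  0.71  0.3   2.07 -0.49  0.43  0.07]
shift [0.006 0.091 0.001] turn [-0.01  0.01 -0.  ]
```

Request:
apply_moves(
  commands=[
    [[0,0.06,0,0,0,0],[0,0.04,0,0,0,0],[0,0,0,0,0,0],[0,0,0,0,0,0]],
  ],
)

```text
clock: 17.12
eef_pos: [470.7, 173.5, 58.8]
tool_rot: [-1.57, 0.001, 0.001]
force: [-0.2, -0.5, -0.2]
width: 23.6
```

Request:
apply_moves(
  commands=[
    [[0,0,0,0,0,0],[0,0,0,0,0,0],[0,0,0,0,0,0],[0,0,0,0,0,0],[0,0,0,0,0,0]],
  ],
  claw=42,
)

```text
clock: 17.53
eef_pos: [471.2, 173.7, 59.4]
tool_rot: [-1.569, -0.0, 0.001]
force: [0.4, 0.3, -0.5]
width: 42.3
```

Request:
apply_moves(
  commands=[
    [[0,-0.2,0,0,0,0],[0,-0.4,0,0,0,0],[0,-0.8,0,0,0,0],[0,-0.8,0,0,0,0],[0,-0.8,0,0,0,0],[0,0,0,0,0,0],[0,0,0,0,0,0]],
  ],
)

```text
clock: 18.12
eef_pos: [470.4, 172.6, 186.8]
tool_rot: [-1.57, 0.002, -0.001]
force: [0.2, -0.4, 0.1]
width: 42.0
```

```bash
python3 -c "
from h import *
a=grab('scene'); b=grab('top'); save(a,'s7.png',(225,205,315,300),6.2)
t=np.linspace(0,2*np.pi,90)
for z in(54,66):
    q=(proj(a,np.c_[471.3+14*np.cos(t),173.2+14*np.sin(t),0*t+z])-[225,205])*6.2; print(z,q.min(0).round(),q.max(0).round())"
```

```text
54 [199. 233.] [308. 303.]
66 [197. 197.] [307. 267.]
```

View pics/s7.png

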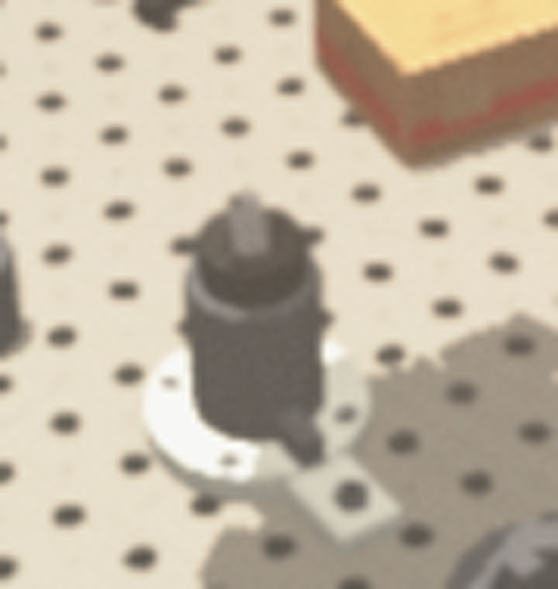

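The collar lies flat on the hub: it spans columns 196–310 and its lower edge is at row ~306, against a predicted 303. The neck shows through it, and the hub, with its lug over the tongue, is unchanged. I'm handing the job in.

```bash
python3 -c "
from cell import finish_job
print(finish_job())"
```

```text
the job is handed in; nothing more can be done
None
```

The hub is home on the spindle and the collar lies flat on it. I handed the job in at about 18 s on the robot clock.

- **Hub:** I gripped it, turned it about 112° counter-clockwise and let go, and the tab dropped into the keyway. In the picture its rim matched the seated height (54 mm) and not the raised one (66 mm).
- **Collar:** I gripped it twice at right angles to centre it, carried it over and lowered it onto the neck without any noticeable contact force.
- **Last checks:** The final picture shows the collar level and within a few enlarged pixels of where it should be. The lug is over the tongue, and the gripper is clear, about 187 mm up. I never went near the lens cap. I passed by the sensor head without contact and saw it in place after lifting the collar, but did not re-measure either of them.
- **Disagreements:** The finger opening read 3–4 mm less than the true part widths (33.4 for 36 mm, 23.8 for 28 mm). The two cameras differed by 1–3 mm in position, so I used the robot's own grip readings for the final alignment.

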